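# Roll the cylinder liners up into a stack

### The job

Slide the red fence in until the three plain cylinder liners of the base row lie touching, closed up against the step. Then roll the two yellow-banded liners off the step, without lifting them or letting one fall, so that one rests in each of the two gaps on top of the base row, square to it. Leave everything else on the bench alone.

Things in the scene. Friction and masses are not known exactly. Their poses are not given: they have to be found in the camera images.
- cradle: plywood stacking cradle, fixed to the bench. Origin: at bench height, under the edge where the raised step ends and the row begins, in the middle of the liners' length. Its x axis runs along the liners, y from the step across the row to the fence, z up. Row floor: from y = 0 on, 12 mm above the bench, with 14 mm high side strips at x = +-71 to 81 mm.
- step_top (a point): middle of the flat top of the raised plank step of the cradle, 72 mm above the bench. The step spans 260 mm (cradle y -260 to 0 mm) by 160 mm (x -80 to 80 mm), with a lip 12 mm wide and 10 mm high at its back end (y = -260 to -248 mm). Its upright face at y = 0 is the fixed stop of the base row.
- gap_near (a point): where the centre of a liner lies when saddled in the gap nearer the step, once the row is closed: cradle y = 56 mm, 88.5 mm above the bench. The closed row's three liners lie at y = 28, 84 and 140 mm, 40 mm above the bench, crests at 68 mm.
- gap_far (a point): the same for the gap nearer the fence: cradle y = 112 mm, 88.5 mm above the bench.
- fence (a joint): travel in m of the red sliding fence towards the step (along the cradle's -y): 0 fully open, 0.075 end of its slide, 0.060 when the row of three touches (step face, liners and fence all in contact). A stiff slide: about 16 N moves it, and it stays where it is left.
- fence_back (a point): middle of the back (outer, +y) face of the red fence, 52 mm above the bench. The fence is an upright plate 140 mm long (along cradle x), 14 mm thick, from about 13 to 73 mm above the bench; a flat foot 7 mm high, look only, reaches 16 mm behind it. Push it on this face.
- base1_mid (a point): lightly oiled, slippery steel engine cylinder liner, a tube 56 mm in diameter and 130 mm long, about 0.5 kg, lying on its side and free to roll. Point: its centre (on its axis, half-way along); its own x axis runs along the liner. Base row, plain steel, nearest the step.
- base2_mid (a point): lightly oiled, slippery steel engine cylinder liner, a tube 56 mm in diameter and 130 mm long, about 0.5 kg, lying on its side and free to roll. Point: its centre (on its axis, half-way along); its own x axis runs along the liner. Base row, plain steel, the middle one.
- base3_mid (a point): lightly oiled, slippery steel engine cylinder liner, a tube 56 mm in diameter and 130 mm long, about 0.5 kg, lying on its side and free to roll. Point: its centre (on its axis, half-way along); its own x axis runs along the liner. Base row, plain steel, nearest the fence.
- top1_mid (a point): lightly oiled, slippery steel engine cylinder liner, a tube 56 mm in diameter and 130 mm long, about 0.5 kg, lying on its side and free to roll. Point: its centre (on its axis, half-way along); its own x axis runs along the liner. One of the two with a yellow band 24 mm wide round the middle, on the step, nearer to the row.
- top2_mid (a point): lightly oiled, slippery steel engine cylinder liner, a tube 56 mm in diameter and 130 mm long, about 0.5 kg, lying on its side and free to roll. Point: its centre (on its axis, half-way along); its own x axis runs along the liner. One of the two with a yellow band, on the step, farther from the row.
- bearing: bystander: steel bearing ring, 52 mm across, 16 mm high, lying on the cradle's plywood margin on the side away from the robot. Origin: centre of its underside.
- cup: bystander: white plastic cup, 68 mm across, 75 mm high. Origin: centre of its underside.
- spanner: bystander: steel spanner, 190 mm, lying on the bench.
- driver: bystander: screwdriver, 200 mm, lying on the bench.
- spray: bystander: blue-labelled can, 64 mm across, 170 mm high. Origin: centre of its underside.
- oil: bystander: bottle with a red cap, 70 mm across, 150 mm high. Origin: centre of its underside.
- brush: bystander: brush, 180 mm, lying on the bench.
There are look-alikes about, which are no part of the job. What is shaped like the part that bears base2_mid but orange or pink is not meant. Leave any pink look-alike of the part that bears top2_mid alone.

How it is judged:
On the way:
1. the fence is closed on the base row (joint above 0.055) while both banded liners are still on the step (value of joint fence above 0.055 m and y of each of top1_mid, top2_mid in the frame of cradle below 0.008 m and z of each of base1_mid, base2_mid, base3_mid in the frame of cradle below 0.046 m), for 0.2 s.
At the end, for the whole second after the job is handed in: Fence above 0.055; base centres below 46 mm; one banded liner at rest in each gap: centres within 9 mm of cradle y = 56 and 112 mm (either one in either), 80 to 92.5 mm high, within 30 mm of the middle lengthwise and 0.12 rad of square (value of joint fence above 0.055 m and z of each of base1_mid, base2_mid, base3_mid in the frame of cradle below 0.046 m and linear speed of each of base1, base2, base3, top1, top2 below 0.02 m/s and z of top1_mid in the frame of cradle between 0.08 and 0.0925 m and x of top1_mid in the frame of cradle between -0.03 and 0.03 m and angle between the x axis of each of top1_mid, top2_mid and the x axis of cradle, either way round below 0.12 rad and angular speed of each of top1, top2 below 0.5 rad/s and z of top2_mid in the frame of cradle between 0.08 and 0.0925 m and x of top2_mid in the frame of cradle between -0.03 and 0.03 m and ((y of top1_mid in the frame of cradle between 0.103 and 0.121 m and y of top2_mid in the frame of cradle between 0.047 and 0.065 m) or (y of top2_mid in the frame of cradle between 0.103 and 0.121 m and y of top1_mid in the frame of cradle between 0.047 and 0.065 m))); the robot touches nothing.
It fails at once if a banded liner is lifted (centre more than 125 mm above the bench) (height (world z) of any of top1_mid, top2_mid above 0.125 m).
It fails at once if a banded liner falls off the stack or the step (centre below 70 mm above the bench) (height (world z) of any of top1_mid, top2_mid below 0.07 m).
It fails at once if a bystander is moved more than 30 mm (distance of any of cup, spanner, driver, spray, oil, brush, bearing from where it was at the start of the episode above 0.03 m).
It also fails if it takes over 64 s, if anything falls off the work surface, if the arm or the gripper's body presses on something with over 40 N, if the wrist force passes 120 N, or if a joint passes its speed limit or range.

### The arm

A 6-joint arm with a two-finger parallel gripper is mounted at the origin on the work surface. World frame = base frame: x ahead of the robot, y to its left, z up, the work surface at z = 0. Lengths are in m, angles in rad, forces in N, time in s.
With the tool pointing down it reaches from about 0.35 to 0.725 m from the base axis. Payload 4.3 kg.
Tool frame: the origin (TCP) lies midway between the tips of the shut fingers; the grasp point (between the pads) lies 19 mm behind it; z points along the fingers, x is the direction in which the jaws open and shut, and the axes are right-handed (so a half turn about z gives the same grasp; the last joint's range is limited). The gripper opens to 85 mm and grips with 20 to 120 N. Pads are 22 mm wide; open, the fingers measure 114 mm over their backs; the gripper's body (76 mm by 85 mm) begins 54 mm behind the grasp point. The pads swing forward as they close: fully open they stand 13 mm farther back than shut.
Start: joints at [1.126, 0.377, 0.081, 1.274, 0, 1.46], TCP at [0.189, 0.543, 0.231] pointing down, gripper open.
Joint ranges: [-2.72, 2.72], [-0.84, 1.66], [-1.02, 1.22], [-1.77, 2.12], [-1.37, 1.28], [-3.14, 3.14]. Speed limits (rad/s): [2.57, 2.57, 3.14, 3.14, 3.14, 3.14].

### API

Orientations are given as a 3x3 rotation matrix whose columns are the frame's x, y, z axes.
In Python, from plant import ctrl, capture, nets gives the robot as it stands.
- The arm moves only by the shell command python3 -m pendant 'ROWS' [OPENING] [FORCE]. ROWS is JSON, a list that holds one entry, the list of rows, each a list of 4 numbers: the shift along the tool's x, y, z in m, then the turn about the tool's z in degrees. A call has exactly 10 rows; each row shifts and turns the commanded pose from where the row before left it, along the tool's axes as they then stand; what a row does not reach is not made up. A row lasts 1/12 s, in which the tool goes at most 41.7 mm and 7.16 degrees, less where a joint would pass 70% of its speed; a pose out of reach is approached as far as the arm can. A call is refused whole if a number of a shift passes 0.0417 or a number of a turn 7.16, either way. A call with a gripper value outside its range is refused whole. OPENING is the gripper's target within -1 to 1 (fully open at 1, half-way at 0, shut at -1), set as the call begins (- or left out, the last holds). The fingers move at their own pace and stop on an object; FORCE is the grip in N (left out, the last holds). Time passes only in rows, so rows that do not move let the fingers close, or fill a call up. It gives the time, the measured TCP pose, the force and the opening at its end, in the units of the state.
- ctrl.read_state(): the state, without advancing time (a new reading comes with each control period).
- capture(name): name is "scene" or "side" or "wrist"; returns a dict with "frame" (420x560x3 uint8, red, green, blue), "camera_matrix" (3x3 intrinsics, pixels), "cam_to_world" (4x4, takes a point from camera to world coordinates); the wrist camera has in their place "T_tool_cam" (4x4, takes a point from camera to tool coordinates, whose origin is the TCP and whose axes are the tool frame's). Camera axes: x right, y down, z forward; pixel columns grow to the right and rows downward; lengths in m; the calibration is good to about 2 mm. A picture is of the moment at which its call begins: read the wrist's pose just before it. There is no depth.
- ctrl.finish_job(): hands the job in, once; it reports no verdict.
Trained networks look in a picture, given as the dict that the camera call returned (one of the last four; its "shot" number tells which), for a name from the list of things; names that differ only in an ending like _2 or _b are one class to them, and where a whole thing is asked for, a point or a joint stands for the part that bears it (a point fixed in the world has none). Each returns a list of dicts, best first, with "conf" (0 to 1); they miss things now and then, are a little off and sometimes report something else, mostly with a low value. They report only what shows in the picture. A call takes as long as a camera call. They do not tell look-alikes from the thing itself.
- nets.regions_of(label, picture): "mask" (420x560 bool, what is visible of it) and "box" ([left, top, width, height] in pixels, round what is visible of it).
- nets.place_of(label, picture): "xy" ([column, row] in pixels: a listed point, or the origin of a listed thing).
The state is a dict: "time": time; "joint_pos": joint angles; "dq": joint speeds; "joint_torque": joint torques, N m; "ee_pos": TCP position; "tool_rot": TCP orientation; "contact_force": force on the tool from outside, world axes, zero at the start; "ft_torque": the same for the moment, N m; "grip_width": opening from 0.0 (shut) to 1.0 (fully open).
Only numpy, scipy, OpenCV 4.12 (cv2) and the standard library are available. Lean on these libraries where they do the work, as an engineer would, in place of code of your own. Each camera call takes 0.05 s, during which the arm holds its last target. There are 200 camera calls.

## Working session

There is one attempt and no reset: what is moved stays moved. The work goes in short steps, Python scripts to look and compute and a shell command to move; the robot and the scene stay as the last step left them, time stands still between calls to the robot, and variables do not carry over. Pictures are saved under pics/ and viewed, about 8 in all and at most 12, crops included, and the job is handed in when it is done.

```bash
mkdir -p pics; ls
cat > h.py <<'E'
import numpy as np, cv2
from plant import ctrl, capture, nets
def save(p,n,up=1): cv2.imwrite('pics/'+n,cv2.cvtColor(p['frame'],cv2.COLOR_RGB2BGR))
def ray(p,uv):
    K=p['camera_matrix'];T=np.array(p['cam_to_world'])
    d=T[:3,:3]@np.linalg.inv(K)@np.array([uv[0],uv[1],1.]); return T[:3,3],d
def atz(p,uv,z):
    o,d=ray(p,uv); return o+d*(z-o[2])/d[2]
def proj(p,X):
    T=np.linalg.inv(np.array(p['cam_to_world']));c=T[:3,:3]@X+T[:3,3];q=p['camera_matrix']@c;return q[:2]/q[2]
E
cat > look.py <<'E'
from h import *
s=capture('scene');d=capture('side')
save(s,'scene0.png');save(d,'side0.png')
Z=dict(cradle=0,step_top=.072,gap_near=.0885,gap_far=.0885,fence_back=.052,base1_mid=.04,base2_mid=.04,base3_mid=.04,top1_mid=.1,top2_mid=.1,bearing=.012,cup=0,spray=0,oil=0,spanner=0,driver=0,brush=0)
for n,z in Z.items():
  for nm,p in(('sc',s),('sd',d)):
    for r in nets.place_of(n,p)[:4]:
      print(n,nm,np.round(r['xy']),round(r['conf'],2),np.round(atz(p,r['xy'],z),3)[:2])
for p in(s,d): print(np.round(p['cam_to_world'],3).tolist(),np.round(p['camera_matrix'],0).tolist())
st=ctrl.read_state();print(st['ee_pos'],np.round(st['tool_rot'],3),st['contact_force'],st['time'])
E
python3 look.py
```

```text
pics
cradle sc [189. 235.] 0.74 [ 0.795 -0.147]
cradle sc [271. 215.] 0.63 [ 0.482 -0.075]
cradle sc [234. 196.] 0.52 [ 0.539 -0.268]
cradle sd [296. 261.] 0.9 [ 0.47  -0.081]
step_top sc [261. 177.] 0.86 [ 0.426 -0.231]
step_top sd [312. 278.] 0.95 [ 0.425 -0.202]
gap_near sc [393. 301.] 0.74 [0.457 0.54 ]
gap_far sc [276. 215.] 0.61 [0.522 0.028]
gap_far sd [285. 215.] 0.83 [0.508 0.023]
gap_far sd [180. 179.] 0.51 [0.339 0.374]
gap_far sd [324. 282.] 0.15 [ 0.43  -0.243]
fence_back sc [283. 241.] 0.62 [0.554 0.122]
fence_back sd [273. 201.] 0.76 [0.541 0.129]
base1_mid sc [275. 211.] 0.87 [ 0.48  -0.047]
base1_mid sd [296. 244.] 0.66 [ 0.488 -0.054]
base1_mid sd [309. 251.] 0.43 [ 0.499 -0.101]
base2_mid sc [243. 290.] 0.83 [0.773 0.227]
base2_mid sc [278. 219.] 0.74 [0.499 0.001]
base2_mid sc [335. 268.] 0.73 [0.482 0.314]
base2_mid sd [226. 187.] 0.85 [0.468 0.296]
base2_mid sd [289. 232.] 0.84 [ 0.503 -0.002]
base2_mid sd [311. 169.] 0.56 [0.76  0.198]
base3_mid sc [284. 234.] 0.57 [0.524 0.081]
base3_mid sd [282. 216.] 0.71 [0.531 0.067]
base3_mid sd [342. 196.] 0.23 [0.746 0.
[... 1023 characters left out ...]
385. 378.] 0.75 [ 0.404 -0.497]
driver sd [274. 202.] 0.27 [0.577 0.171]
driver sd [183. 178.] 0.21 [0.394 0.479]
brush sc [361. 344.] 0.91 [0.581 0.558]
brush sd [215. 149.] 0.8 [0.585 0.567]
[[-0.839, 0.353, -0.413, 1.16], [0.543, 0.518, -0.66, 1.045], [-0.019, -0.779, -0.627, 1.064], [0.0, 0.0, 0.0, 1.0]] [[433.0, 0.0, 276.0], [0.0, 433.0, 213.0], [0.0, 0.0, 1.0]]
[[0.795, -0.404, 0.451, -0.127], [-0.606, -0.528, 0.595, -0.784], [-0.002, -0.747, -0.665, 1.031], [0.0, 0.0, 0.0, 1.0]] [[463.0, 0.0, 279.0], [0.0, 463.0, 208.0], [0.0, 0.0, 1.0]]
[0.18893139 0.54309868 0.23132028] [[ 0.329  0.944  0.   ]
 [ 0.944 -0.329  0.   ]
 [ 0.     0.    -1.   ]] [-0.04524464  0.68666975 -0.35103958] 1.8
```

View images.

Run:
```python
import cv2,numpy as np
a=cv2.imread('pics/scene0.png')[100:360,130:430];b=cv2.imread('pics/side0.png')[130:330,160:460]
cv2.imwrite('pics/v1.png',np.hstack([cv2.resize(a,(400,347),interpolation=2),cv2.resize(np.pad(b,((0,60),(0,0),(0,0))),(400,347),interpolation=2)]))
```

```text
(no output)
```

View pics/v1.png

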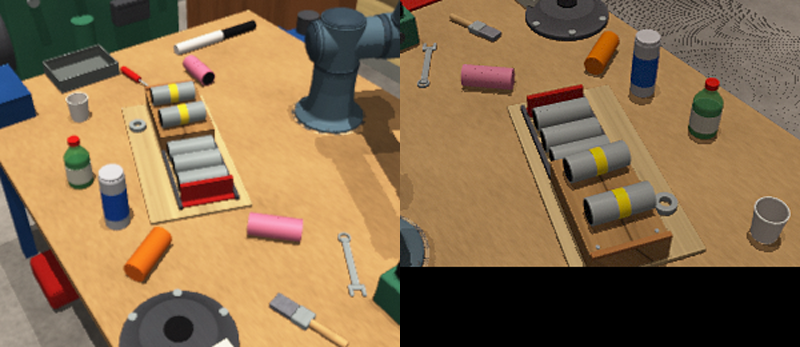

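View pics/side0.png

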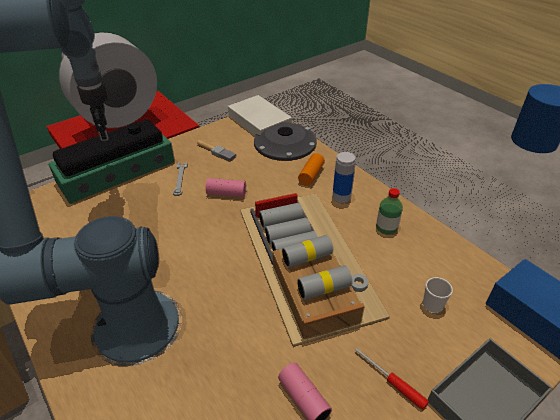

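Side/scene view: the base row is the three plain liners at side px (296,244), (289,232), (282,216), between the step and the red fence. The banded liners on the step are at (308,249) and (324,284). The pink tubes at (226,187) and (305,392) and the orange one at (312,168) are look-alikes away from the cradle. The bearing is beside the step at (358,284). I'm moving towards the fence's back side.

```bash
python3 -m pendant '[[[-0.0165,0.0365,0,0],[-0.0165,0.0365,0,0],[-0.0165,0.0365,0,0],[-0.0165,0.0365,0,0],[-0.0165,0.0365,0,0],[-0.0165,0.0365,0,0],[-0.0165,0.0365,0,0],[-0.0165,0.0365,0,0],[-0.0165,0.0365,0,0],[-0.0165,0.0365,0,0]]]' 1
python3 -m pendant '[[[-0.017,0.038,0,0],[-0.017,0.038,0,0],[-0.017,0.038,0,0],[0,0,0,-7],[0,0,0,-7],[0,0,0,-7],[0,0,0,-7],[0,0,0,-7],[0,0,0,-7],[0,0,0,-7]]]'
python3 -c "
from h import *
s=ctrl.read_state();print(s['joint_pos'],s['ee_pos'],np.round(s['tool_rot'],3).tolist(),s['contact_force'])"
```

```text
time: 2.63
ee_pos: [0.4807, 0.2657, 0.2315]
tool_rot: [[0.329, 0.944, 0.001], [0.944, -0.329, 0.0], [0.001, 0.0, -1.0]]
contact_force: [0.5, 0.5, 0.6]
grip_width: 1.001
time: 3.47
ee_pos: [0.5704, 0.1817, 0.2312]
tool_rot: [[-0.502, 0.865, -0.0], [0.865, 0.502, 0.0], [0.0, -0.0, -1.0]]
contact_force: [0.1, 0.3, -0.8]
grip_width: 0.999
[ 2.02329580e-01  4.27216221e-01  1.55723418e-01  1.29940893e+00
  1.08741855e-04 -3.24037283e-01] [0.57037069 0.18165647 0.23124208] [[-0.502, 0.865, -0.0], [0.865, 0.502, 0.0], [0.0, -0.0, -1.0]] [ 0.14538683  0.33780354 -0.84325273]
```

```bash
python3 -m pendant '[[[0,0,0,-7],[0,0,0,-7],[0,0,0,-7],[0,0,0,-7],[0,0,0,-7],[0,0,0,-4.5],[0,0,0,0],[0,0,0,0],[0,0,0,0],[0,0,0,0]]]'
cat >> h.py <<'E'
def wrist():
    s=ctrl.read_state();p=capture('wrist')
    T=np.eye(4);T[:3,:3]=s['tool_rot'];T[:3,3]=s['ee_pos'];p['cam_to_world']=T@np.array(p['T_tool_cam']);return p
E
python3 - <<'E'
from h import *
w=wrist();save(w,'w1.png')
print(np.round(w['cam_to_world'],3).tolist(),np.round(w['camera_matrix'],0).tolist())
Z=dict(cradle=0,fence_back=.052,base1_mid=.04,base2_mid=.04,base3_mid=.04,top1_mid=.1,step_top=.072,gap_near=.0885,gap_far=.0885)
for n,z in Z.items():
    for r in nets.place_of(n,w)[:3]: print(n,np.round(r['xy']),round(r['conf'],2),np.round(atz(w,r['xy'],z),3)[:2])
E
```

```text
time: 4.3
ee_pos: [0.5703, 0.1817, 0.2313]
tool_rot: [[-0.935, 0.354, -0.0], [0.354, 0.935, 0.0], [0.0, 0.0, -1.0]]
contact_force: [0.4, 0.2, -0.3]
grip_width: 0.997
[[-0.935, 0.339, 0.104, 0.542], [0.355, 0.893, 0.277, 0.111], [0.001, 0.296, -0.955, 0.375], [0.0, 0.0, 0.0, 1.0]] [[315.0, 0.0, 279.0], [0.0, 315.0, 212.0], [0.0, 0.0, 1.0]]
fence_back [283. 131.] 0.87 [0.543 0.127]
fence_back [278.  74.] 0.54 [0.529 0.076]
base2_mid [127. 270.] 0.93 [0.771 0.21 ]
base2_mid [392. 254.] 0.64 [0.474 0.301]
base3_mid [276.  71.] 0.9 [0.53  0.072]
step_top [277.  71.] 0.26 [0.53  0.076]
```

View pics/w1.png

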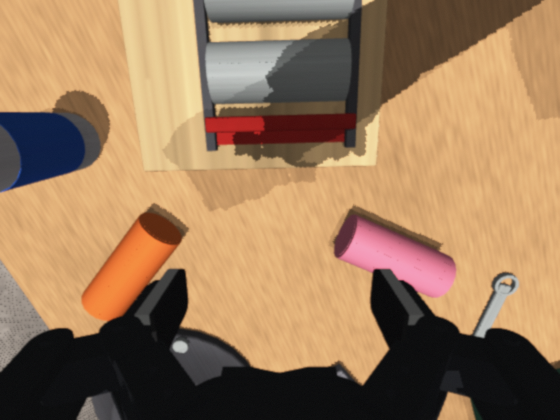

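Run:
```python
from h import *
w=wrist();
def ang(a,b,z):
    d=atz(w,b,z)-atz(w,a,z);print(np.degrees(np.arctan2(d[1],d[0])),np.round(atz(w,a,z),4),np.round(atz(w,b,z),4))
ang((145,171),(377,165),.010);ang((206,131),(356,127.5),.073)
ang((206,117.5),(356,114),.073)
# fit red mask rectangle
f=w['frame'].astype(int);m=((f[...,0]>100)&(f[...,1]<60)&(f[...,2]<60)).astype(np.uint8);m[:, :190]=0;m[:,370:]=0;m[200:]=0
for c in range(215,350,15):
    r=np.nonzero(m[:,c])[0];print(c,r.min(),r.max(),end=' | ')
R=w['cam_to_world'];print()
```

```text
160.74321674277965 [0.71  0.114 0.01 ] [0.4554 0.2029 0.01  ]
160.55760095119066 [0.6105 0.1002 0.073 ] [0.4794 0.1465 0.073 ]
160.54399065506803 [0.6055 0.0892 0.073 ] [0.4759 0.135  0.073 ]
215 117 131 | 230 116 143 | 245 116 131 | 260 116 133 | Traceback (most recent call last):
  File "<stdin>", line 10, in <module>
    return umr_minimum(a, axis, None, out, keepdims, initial, where)
ValueError: zero-size array to reduction operation minimum which has no identity
```

The wrist view shows the red fence at rows 116–131, cols 206–356. Cradle x comes out at -19.4°, so the tool needs about -1.3° of turn. Lowering behind the fence.

```bash
python3 -m pendant '[[[0.0045,0,0.01,-1.3],[0,0,0.02,0],[0,0,0.025,0],[0,0,0.025,0],[0,0,0.025,0],[0,0,0.025,0],[0,0,0.025,0],[0,0,0.025,0],[0,0,0.02,0],[0,0,0,0]]]'
python3 -m pendant '[[[0,-0.012,0,0],[0,-0.012,0,0],[0,-0.01,0,0],[0,-0.008,0,0],[0,-0.005,0,0],[0,-0.005,0,0],[0,-0.005,0,0],[0,-0.005,0,0],[0,-0.005,0,0],[0,-0.005,0,0]]]'
```

```text
time: 5.68
ee_pos: [0.5624, 0.1825, 0.0269]
tool_rot: [[-0.943, 0.332, -0.008], [0.332, 0.943, -0.002], [0.007, -0.004, -1.0]]
contact_force: [0.1, -0.1, 0.1]
grip_width: 1.003
time: 6.52
ee_pos: [0.545, 0.121, 0.0326]
tool_rot: [[-0.944, 0.33, 0.006], [0.33, 0.944, 0.013], [-0.001, 0.014, -1.0]]
contact_force: [4.4, 17.3, -2.7]
grip_width: 0.999
```

```bash
python3 -m pendant '[[[0,-0.003,0,0],[0,-0.003,0,0],[0,-0.003,0,0],[0,-0.002,0,0],[0,-0.002,0,0],[0,-0.002,0,0],[0,0,0,0],[0,0,0,0],[0,0,0,0],[0,0,0,0]]]'
python3 - <<'E'
from h import *
s=capture('scene');d=capture('side')
for p in(s,d):
  for n,z in dict(fence_back=.052,base3_mid=.04,base2_mid=.04,base1_mid=.04,top1_mid=.1,top2_mid=.1).items():
    r=nets.place_of(n,p)[:2];print(n,[(np.round(q['xy']),round(q['conf'],2),np.round(atz(p,q['xy'],z),3)[:2]) for q in r])
a=s['frame'][170:270,220:340];b=d['frame'][180:280,220:340]
cv2.imwrite('pics/v2.png',cv2.resize(np.hstack([a,b]),(800,333),interpolation=cv2.INTER_CUBIC)[...,::-1])
E
```

```text
time: 7.35
ee_pos: [0.5398, 0.106, 0.0326]
tool_rot: [[-0.944, 0.33, 0.005], [0.33, 0.944, 0.011], [-0.001, 0.012, -1.0]]
contact_force: [3.2, 14.3, -1.2]
grip_width: 1.0
fence_back [(array([278., 238.]), 0.94, array([0.561, 0.1  ]))]
base3_mid [(array([278., 235.]), 0.68, array([0.546, 0.074])), (array([279., 232.]), 0.52, array([0.533, 0.061]))]
base2_mid [(array([243., 293.]), 0.87, array([0.78 , 0.238])), (array([280., 222.]), 0.62, array([0.501, 0.017]))]
base1_mid [(array([275., 212.]), 0.53, array([ 0.483, -0.043]))]
top1_mid [(array([270., 186.]), 0.53, array([ 0.451, -0.122])), (array([236., 161.]), 0.47, array([ 0.474, -0.355]))]
top2_mid [(array([258., 170.]), 0.56, array([ 0.431, -0.247])), (array([216., 269.]), 0.49, array([0.825, 0.156]))]
fence_back [(array([431., 302.]), 0.71, array([ 0.627, -0.438])), (array([276., 209.]), 0.66, array([0.527, 0.096]))]
base3_mid [(array([432., 302.]), 0.41, array([ 0.64 , -0.435]))]
base2_mid [(array([229., 188.]), 0.95, array([0.473, 0.286])), (array([287., 232.]), 0.78, array([ 0.497, -0.001]))]
base1_mid [(array([292., 245.]), 0.9, array([ 0.475, -0.051]))]
top1_mid []
top2_mid [(array([324., 283.]), 0.77, array([ 0.42 , -0.249])), (array([302., 393.]), 0.61, array([ 0.19 , -0.443]))]
```

View pics/v2.png

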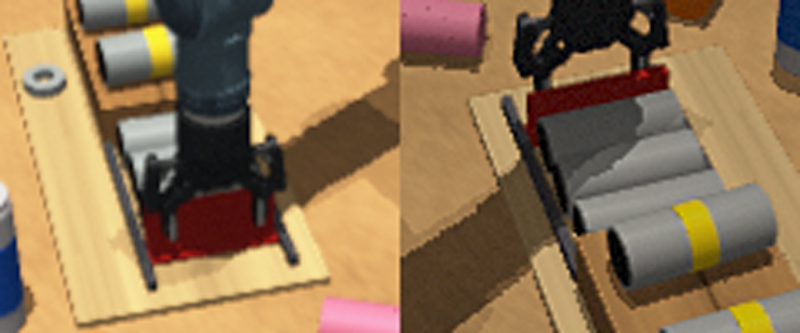

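```bash
python3 -m pendant '[[[0,-0.001,0,0],[0,-0.001,0,0],[0,-0.001,0,0],[0,-0.001,0,0],[0,-0.001,0,0],[0,-0.001,0,0],[0,0,0,0],[0,0,0,0],[0,0,0,0],[0,0,0,0]]]'
```

```text
time: 8.88
ee_pos: [0.5379, 0.1006, 0.0326]
tool_rot: [[-0.944, 0.33, 0.005], [0.33, 0.944, 0.011], [-0.001, 0.013, -1.0]]
contact_force: [3.6, 15.6, -1.3]
grip_width: 1.001
```

```bash
python3 -m pendant '[[[0,-0.001,0,0],[0,-0.001,0,0],[0,-0.001,0,0],[0,0,0,0],[0,0,0,0],[0,0,0,0],[0,0,0,0],[0,0,0,0],[0,0,0,0],[0,0,0,0]]]'
```

```text
time: 9.72
ee_pos: [0.5375, 0.0994, 0.0327]
tool_rot: [[-0.944, 0.329, 0.006], [0.329, 0.944, 0.015], [-0.001, 0.016, -1.0]]
contact_force: [4.7, 20.1, -2.8]
grip_width: 1.0
```

```bash
python3 -m pendant '[[[0,-0.001,0,0],[0,-0.001,0,0],[0,-0.001,0,0],[0,0,0,0],[0,0,0,0],[0,0,0,0],[0,0,0,0],[0,0,0,0],[0,0,0,0],[0,0,0,0]]]'
```

```text
time: 10.55
ee_pos: [0.5375, 0.0995, 0.0328]
tool_rot: [[-0.945, 0.328, 0.008], [0.328, 0.944, 0.021], [-0.001, 0.023, -1.0]]
contact_force: [7.6, 29.7, -7.0]
grip_width: 1.0
```

```bash
python3 -m pendant '[[[0,0.01,0,0],[0,0.015,0,0],[0,0.005,-0.005,0],[0,0,-0.02,0],[0,0,-0.03,0],[0,0,-0.035,0],[0,0,-0.035,0],[0,0,-0.035,0],[0,0,-0.03,0],[0,0,-0.01,0]]]'
python3 -m pendant '[[[0,-0.03,0,0],[0,-0.037,0,0],[0,-0.037,0,0],[0,-0.037,0,0],[0,-0.037,0,0],[0,-0.037,0,0],[0,-0.037,0,0],[0,-0.037,0,0],[0,-0.03,0,0],[0,0,0,0]]]'
python3 - <<'E'
from h import *
w=wrist();save(w,'w2.png');s=ctrl.read_state();print(s['time'],s['ee_pos'],s['tool_rot'].tolist() if hasattr(s['tool_rot'],'tolist') else s['tool_rot'])
Z=dict(fence_back=.052,base1_mid=.04,base2_mid=.04,base3_mid=.04,top1_mid=.1,top2_mid=.1,step_top=.072,gap_near=.0885,gap_far=.0885)
for n,z in Z.items():
    for r in nets.place_of(n,w)[:3]: print(n,np.round(r['xy']),round(r['conf'],2),np.round(atz(w,r['xy'],z),3)[:2])
E
```

```text
time: 11.38
ee_pos: [0.5455, 0.1179, 0.2374]
tool_rot: [[-0.943, 0.332, 0.009], [0.332, 0.943, 0.001], [-0.008, 0.003, -1.0]]
contact_force: [0.6, 0.5, 0.0]
grip_width: 1.003
time: 12.22
ee_pos: [0.4353, -0.1873, 0.2311]
tool_rot: [[-0.941, 0.338, -0.001], [0.338, 0.941, -0.002], [0.0, -0.003, -1.0]]
contact_force: [1.1, -0.1, 0.2]
grip_width: 0.998
12.2667 [ 0.43608174 -0.18504925  0.2310352 ] [[-0.9415688485361063, 0.33682019730042906, -0.0005080914198513806], [0.336820309777086, 0.9415689330546126, -0.00015240756595161236], [0.00042706914964980093, -0.00031463772581067577, -0.9999998593075115]]
fence_back [ 44. 298.] 0.37 [ 0.736 -0.159]
base1_mid [273. 301.] 0.69 [ 0.488 -0.057]
base2_mid [281. 339.] 0.75 [ 0.498 -0.003]
base3_mid [277. 373.] 0.91 [0.521 0.046]
top1_mid [272. 259.] 0.85 [ 0.459 -0.137]
top2_mid [265. 134.] 0.81 [ 0.425 -0.248]
step_top [275. 175.] 0.77 [ 0.43  -0.208]
gap_far [277. 300.] 0.59 [ 0.472 -0.086]
```

View pics/w2.png

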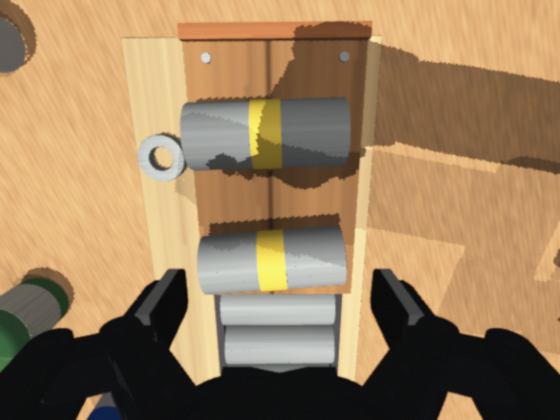

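The wrist view shows the closed row below the step edge (row ~294). Top1 is at (272,259) and top2 at (265,134), both banded, and the bearing at (162,157) is off to the side. The tool is over the free plank between the two. I'm lowering the open fingers there to push top1 squarely.

```bash
python3 -m pendant '[[[-0.004,-0.002,0.005,0.3],[0,0,0.02,0],[0,0,0.025,0],[0,0,0.025,0],[0,0,0.025,0],[0,0,0.025,0],[0,0,0.02,0],[0,0,0.01,0],[0,0,0.006,0],[0,0,0,0]]]'
python3 -c "
from h import *
s=ctrl.read_state();print(s['ee_pos'],s['tool_rot'][0],s['contact_force'])"
```

```text
time: 13.55
ee_pos: [0.4396, -0.1853, 0.0688]
tool_rot: [[-0.942, 0.337, -0.002], [0.337, 0.942, 0.001], [0.003, 0.001, -1.0]]
contact_force: [-0.4, 0.4, 0.3]
grip_width: 0.999
[ 0.439635   -0.18529649  0.06878553] [-0.94159116  0.33675008 -0.00233767] [-0.41951827  0.3720918   0.26105567]
```

```bash
python3 -m pendant '[[[0,0.003,0,-0.3],[0,0.004,0,0],[0,0.004,0,0],[0,0.005,0,0],[0,0.005,0,0],[0,0.005,0,0],[0,0.005,0,0],[0,0.005,0,0],[0,0.005,0,0],[0,0.005,0,0]]]'
python3 -m pendant '[[[0,0.005,0,0],[0,0.005,0,0],[0,0.005,0,0],[0,0.005,0,0],[0,0.004,0,0],[0,0.004,0,0],[0,0.003,0,0],[0,0.003,0,0],[0,0,0,0],[0,0,0,0]]]'
python3 - <<'E'
from h import *
s=ctrl.read_state();print(s['ee_pos'],s['contact_force'])
d=capture('side')
for n,z in dict(top1_mid=.096,top2_mid=.1).items():
    print(n,[(np.round(q['xy']),round(q['conf'],2),np.round(atz(d,q['xy'],z),3)[:2]) for q in nets.place_of(n,d)[:3]])
a=capture('scene')['frame'][140:270,190:340];b=d['frame'][180:310,240:390]
cv2.imwrite('pics/v3.png',cv2.resize(np.hstack([a,b]),(800,347),interpolation=cv2.INTER_CUBIC)[...,::-1])
E
```

```text
time: 14.38
ee_pos: [0.4559, -0.142, 0.0703]
tool_rot: [[-0.943, 0.332, -0.0], [0.332, 0.943, 0.0], [0.0, 0.0, -1.0]]
contact_force: [0.6, -0.2, 0.8]
grip_width: 0.999
time: 15.22
ee_pos: [0.4671, -0.1104, 0.0703]
tool_rot: [[-0.943, 0.332, -0.0], [0.332, 0.943, -0.0], [0.0, -0.0, -1.0]]
contact_force: [0.0, -0.0, 0.4]
grip_width: 1.007
[ 0.4670962  -0.11036521  0.07025749] [ 0.04234341 -0.00778236  0.35411215]
top1_mid [(array([295., 228.]), 0.59, array([ 0.491, -0.043]))]
top2_mid [(array([325., 281.]), 0.65, array([ 0.426, -0.248]))]
```

View pics/v3.png

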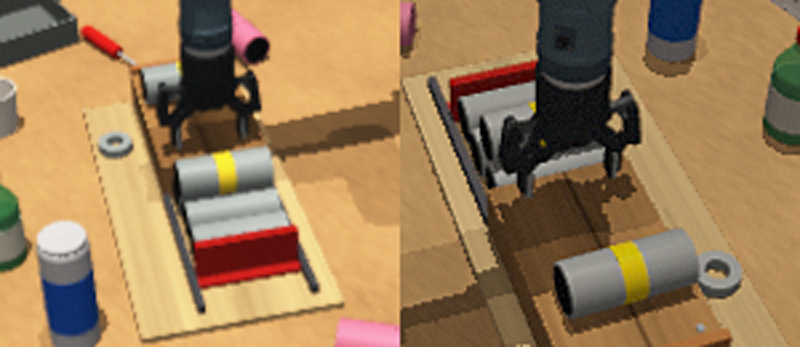

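The scene crop shows top1 just off the step, lying over the first base liners, with top2 untouched. Carrying on slowly.

```bash
python3 -m pendant '[[[0,0.004,0,0],[0,0.005,0,0],[0,0.005,0,0],[0,0.005,0,0],[0,0.005,0,0],[0,0.005,0,0],[0,0.005,0,0],[0,0.004,0,0],[0,0,0,0],[0,0,0,0]]]'
python3 - <<'E'
from h import *
for c in('scene','side'):
  d=capture(c)
  for n,z in dict(top1_mid=.0885,base3_mid=.04,base2_mid=.04,top2_mid=.1).items():
    print(c,n,[(np.round(q['xy']),round(q['conf'],2),np.round(atz(d,q['xy'],z),3)[:2]) for q in nets.place_of(n,d)[:3]])
E
```

```text
time: 16.25
ee_pos: [0.4798, -0.0744, 0.0703]
tool_rot: [[-0.944, 0.331, 0.0], [0.331, 0.944, -0.0], [-0.0, -0.0, -1.0]]
contact_force: [-1.1, -0.6, 0.2]
grip_width: 0.996
scene top1_mid [(array([272., 205.]), 0.81, array([ 0.499, -0.031])), (array([393., 302.]), 0.3, array([0.459, 0.543]))]
scene base3_mid [(array([281., 229.]), 0.79, array([0.518, 0.055]))]
scene base2_mid [(array([280., 219.]), 0.91, array([0.493, 0.005])), (array([338., 268.]), 0.71, array([0.472, 0.321])), (array([242., 292.]), 0.59, array([0.782, 0.235]))]
scene top2_mid [(array([277., 152.]), 0.6, array([ 0.295, -0.318])), (array([259., 170.]), 0.5, array([ 0.428, -0.246]))]
side top1_mid [(array([294., 226.]), 0.89, array([ 0.5  , -0.031]))]
side base3_mid [(array([285., 221.]), 0.73, array([0.522, 0.043]))]
side base2_mid [(array([227., 187.]), 0.89, array([0.469, 0.297])), (array([310., 170.]), 0.59, array([0.755, 0.198]))]
side top2_mid [(array([303., 395.]), 0.88, array([ 0.19 , -0.446])), (array([324., 282.]), 0.57, array([ 0.421, -0.249]))]
```

Top1 rests in the near gap at about (0.4995,-0.031), by both cameras. Next I push it slowly over base2 into the far gap.

```bash
python3 -m pendant '[[[0,0.003,0,0],[0,0.004,0,0],[0,0.004,0,0],[0,0.004,0,0],[0,0.004,0,0],[0,0.004,0,0],[0,0.003,0,0],[0,0.003,0,0],[0,0,0,0],[0,0,0,0]]]'
python3 - <<'E'
from h import *
for c in('scene','side'):
  d=capture(c)
  for n,z in dict(top1_mid=.094).items():
    print(c,n,[(np.round(q['xy']),round(q['conf'],2),np.round(atz(d,q['xy'],z),3)[:2]) for q in nets.place_of(n,d)[:2]])
E
```

```text
time: 17.58
ee_pos: [0.4894, -0.0467, 0.0702]
tool_rot: [[-0.944, 0.331, 0.0], [0.331, 0.944, 0.001], [0.0, 0.001, -1.0]]
contact_force: [0.4, 0.0, 0.1]
grip_width: 1.001
scene top1_mid [(array([276., 207.]), 0.6, array([ 0.502, -0.006])), (array([217., 270.]), 0.37, array([0.822, 0.157]))]
side top1_mid [(array([291., 221.]), 0.54, array([ 0.501, -0.012]))]
```

```bash
python3 -m pendant '[[[0,0.002,0,0],[0,0.002,0,0],[0,0.002,0,0],[0,0.002,0,0],[0,0.002,0,0],[0,0.002,0,0],[0,0,0,0],[0,0,0,0],[0,0,0,0],[0,0,0,0]]]'
python3 - <<'E'
from h import *
for c in('scene','side'):
  d=capture(c)
  for n,z in dict(top1_mid=.0885,fence_back=.052).items():
    print(c,n,[(np.round(q['xy']),round(q['conf'],2),np.round(atz(d,q['xy'],z),3)[:2]) for q in nets.place_of(n,d)[:2]])
E
```

```text
time: 18.62
ee_pos: [0.4933, -0.036, 0.0703]
tool_rot: [[-0.943, 0.332, 0.0], [0.332, 0.943, 0.0], [0.0, 0.0, -1.0]]
contact_force: [-0.3, 0.8, -0.3]
grip_width: 0.999
scene top1_mid [(array([278., 215.]), 0.62, array([0.519, 0.032]))]
scene fence_back [(array([279., 235.]), 0.84, array([0.552, 0.089]))]
side top1_mid [(array([288., 216.]), 0.78, array([0.511, 0.012]))]
side fence_back []
```

```bash
python3 -m pendant '[[[0,-0.006,-0.005,0],[0,0,-0.02,0],[0,0,-0.03,0],[0,0,-0.035,0],[0,0,-0.035,0],[0,0,-0.035,0],[0,-0.035,0,0],[0,-0.035,0,0],[0,-0.03,0,0],[0,0,0,0]]]'
python3 - <<'E'
from h import *
s=ctrl.read_state();print(s['ee_pos'])
w=wrist();save(w,'w3.png')
for n,z in dict(top1_mid=.0885,top2_mid=.1,base3_mid=.04,gap_near=.0885).items():
    print(n,[(np.round(q['xy']),round(q['conf'],2),np.round(atz(w,q['xy'],z),3)[:2]) for q in nets.place_of(n,w)[:3]])
E
```

```text
time: 19.75
ee_pos: [0.4568, -0.1403, 0.231]
tool_rot: [[-0.941, 0.337, 0.0], [0.337, 0.941, -0.003], [-0.001, -0.003, -1.0]]
contact_force: [-0.2, -0.2, 0.0]
grip_width: 0.999
[ 0.4568093  -0.14028818  0.23104487]
top1_mid [(array([279., 352.]), 0.77, array([0.514, 0.022])), (array([ 37., 265.]), 0.72, array([ 0.707, -0.159]))]
top2_mid [(array([273.,  71.]), 0.89, array([ 0.423, -0.245])), (array([ 40., 267.]), 0.35, array([ 0.693, -0.158]))]
base3_mid []
gap_near []
```

View pics/w3.png

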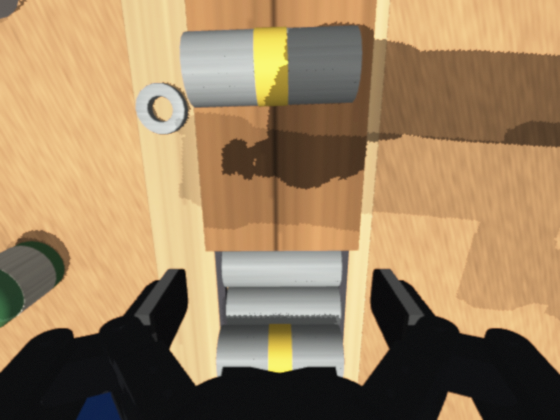

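The wrist view shows top1's band at (279,352), saddled in the far gap beyond base1 and base2. Top2 is at (273,71) on the step. Going behind top2.

```bash
python3 -m pendant '[[[-0.004,-0.02,0,-0.3],[0,-0.035,0,0],[0,-0.035,0,0],[0,-0.035,0,0],[0,-0.036,0,0],[0,0,0.01,0],[0,0,0.02,0],[0,0,0.025,0],[0,0,0.01,0],[0,0,0,0]]]'
python3 -c "
from h import *
s=ctrl.read_state();print(s['ee_pos'],s['contact_force'],s['tool_rot'][0])
d=capture('side')
cv2.imwrite('pics/v4.png',cv2.resize(d['frame'][200:340,240:400],(800,700)[:1]+(600,),interpolation=2)[...,::-1])"
```

```text
time: 20.83
ee_pos: [0.4079, -0.2868, 0.1625]
tool_rot: [[-0.946, 0.325, -0.004], [0.325, 0.946, 0.004], [0.006, 0.003, -1.0]]
contact_force: [0.3, 0.1, 0.6]
grip_width: 1.006
[ 0.40785296 -0.28679623  0.16249594] [0.30869341 0.08527188 0.62476703] [-0.94556826  0.32539405 -0.00440268]
```

View pics/v4.png

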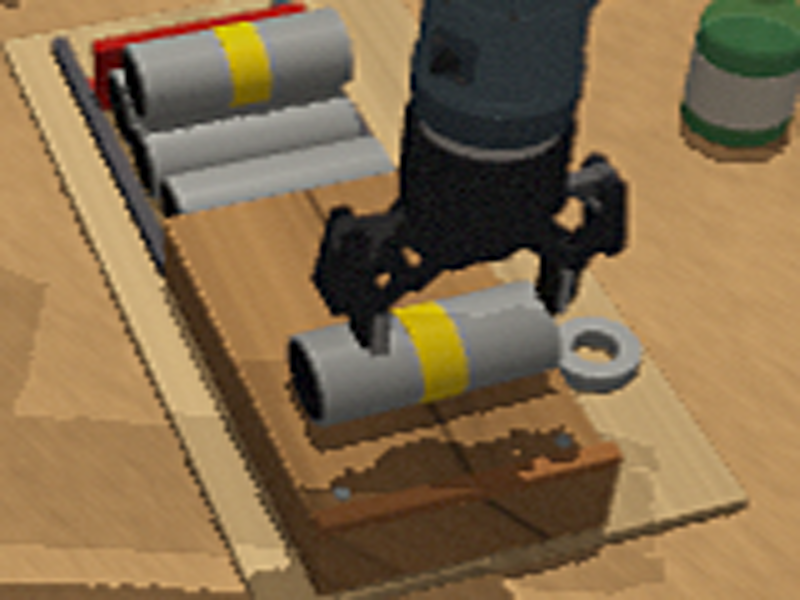

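```bash
python3 -m pendant '[[[0,-0.006,0,0.4],[0,0,0,0],[0,0,0,0],[0,0,0.01,0],[0,0,0.01,0],[0,0,0.005,0],[0,0,0,0],[0,0,0,0],[0,0,0,0],[0,0,0,0]]]'
python3 - <<'E'
from h import *
s=ctrl.read_state();print(s['ee_pos'],s['tool_rot'][0]);R=np.array(s['tool_rot']);P=np.array(s['ee_pos']);P[2]=.085
d=capture('side');im=d['frame'].copy()
im=cv2.resize(im[200:340,240:400],(800,700),interpolation=2)
for x in(-.05,.05):
  for y in(-.011,.011):
    u=proj(d,P+R@[x,y,0]);cv2.circle(im,tuple(int(v) for v in((u-[240,200])*5)),4,(255,0,255),-1)
cv2.imwrite('pics/v5.png',im[200:,:,::-1])
E
```

```text
time: 21.72
ee_pos: [0.4074, -0.2952, 0.1405]
tool_rot: [[-0.943, 0.334, 0.0], [0.334, 0.943, -0.0], [-0.0, -0.0, -1.0]]
contact_force: [0.1, -0.1, 0.2]
grip_width: 1.0
[ 0.40736264 -0.29519971  0.14050882] [-9.42748273e-01  3.33504952e-01  3.75408963e-04]
```

View pics/v5.png

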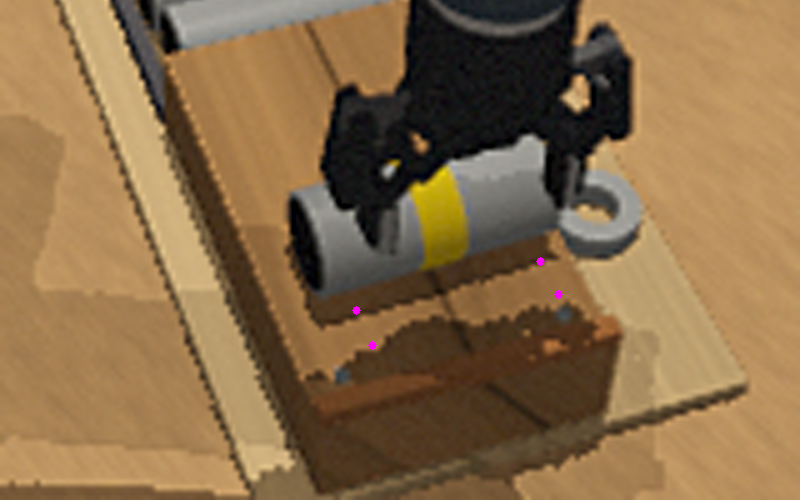

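The magenta finger footprints fall on bare plank behind top2 and clear of the lip. Going down and pushing slowly.

```bash
python3 -m pendant '[[[0,0,0.005,0],[0,0,0.015,0],[0,0,0.02,0],[0,0,0.015,0],[0,0,0.01,0],[0,0,0.005,0],[0,0,0,0],[0,0.003,0,0],[0,0.004,0,0],[0,0.005,0,0]]]'
python3 -m pendant '[[[0,0.005,0,0],[0,0.005,0,0],[0,0.005,0,0],[0,0.005,0,0],[0,0.005,0,0],[0,0.005,0,0],[0,0.005,0,0],[0,0.005,0,0],[0,0.005,0,0],[0,0.005,0,0]]]'
python3 -m pendant '[[[0,0.005,0,0],[0,0.005,0,0],[0,0.005,0,0],[0,0.005,0,0],[0,0.005,0,0],[0,0.005,0,0],[0,0.005,0,0],[0,0.005,0,0],[0,0.005,0,0],[0,0.005,0,0]]]'
python3 -m pendant '[[[0,0.005,0,0],[0,0.005,0,0],[0,0.005,0,0],[0,0.005,0,0],[0,0.005,0,0],[0,0.005,0,0],[0,0.005,0,0],[0,0.005,0,0],[0,0.005,0,0],[0,0.005,0,0]]]'
python3 - <<'E'
from h import *
for c in('scene','side'):
  d=capture(c)
  for n,z in dict(top1_mid=.0885,top2_mid=.098).items():
    print(c,n,[(np.round(q['xy']),round(q['conf'],2),np.round(atz(d,q['xy'],z),3)[:2]) for q in nets.place_of(n,d)[:3]])
E
```

```text
time: 22.6
ee_pos: [0.412, -0.2841, 0.0712]
tool_rot: [[-0.943, 0.334, 0.001], [0.334, 0.943, -0.001], [-0.002, -0.001, -1.0]]
contact_force: [-0.0, -0.8, -0.1]
grip_width: 0.999
time: 23.43
ee_pos: [0.428, -0.2361, 0.0702]
tool_rot: [[-0.943, 0.334, 0.0], [0.334, 0.943, 0.0], [0.0, 0.0, -1.0]]
contact_force: [0.2, -0.5, -0.2]
grip_width: 1.0
time: 24.27
ee_pos: [0.4447, -0.189, 0.0703]
tool_rot: [[-0.943, 0.334, 0.0], [0.334, 0.943, 0.0], [-0.0, 0.0, -1.0]]
contact_force: [-0.8, 0.4, 0.2]
grip_width: 0.998
time: 25.1
ee_pos: [0.4614, -0.1419, 0.0703]
tool_rot: [[-0.943, 0.334, 0.0], [0.334, 0.943, 0.0], [-0.0, 0.0, -1.0]]
contact_force: [-0.2, -0.2, 0.1]
grip_width: 0.995
scene top1_mid [(array([274., 213.]), 0.68, array([0.521, 0.013])), (array([276., 216.]), 0.56, array([0.523, 0.03 ])), (array([362., 342.]), 0.45, array([0.622, 0.594]))]
scene top2_mid [(array([267., 190.]), 0.82, array([ 0.475, -0.109])), (array([280., 151.]), 0.47, array([ 0.273, -0.324]))]
side top1_mid [(array([288., 215.]), 0.81, array([0.514, 0.019]))]
side top2_mid [(array([301., 394.]), 0.95, array([ 0.189, -0.442])), (array([302., 244.]), 0.78, array([ 0.465, -0.109]))]
```

```bash
python3 -m pendant '[[[0,0.004,0,0],[0,0.004,0,0],[0,0.004,0,0],[0,0.004,0,0],[0,0.004,0,0],[0,0.004,0,0],[0,0.004,0,0],[0,0.003,0,0],[0,0.003,0,0],[0,0.003,0,0]]]'
python3 -m pendant '[[[0,0.003,0,0],[0,0.003,0,0],[0,0.003,0,0],[0,0.003,0,0],[0,0.003,0,0],[0,0.002,0,0],[0,0,0,0],[0,0,0,0],[0,0,0,0],[0,0,0,0]]]'
python3 - <<'E'
from h import *
for c in('scene','side'):
  d=capture(c)
  for n,z in dict(top1_mid=.0885,top2_mid=.0885).items():
    print(c,n,[(np.round(q['xy']),round(q['conf'],2),np.round(atz(d,q['xy'],z),3)[:2]) for q in nets.place_of(n,d)[:3]])
E
```

```text
time: 26.23
ee_pos: [0.4737, -0.1071, 0.0703]
tool_rot: [[-0.943, 0.333, 0.0], [0.333, 0.943, 0.0], [0.0, 0.0, -1.0]]
contact_force: [0.7, -0.3, -0.7]
grip_width: 0.998
time: 27.07
ee_pos: [0.4792, -0.0915, 0.0703]
tool_rot: [[-0.943, 0.334, -0.0], [0.334, 0.943, 0.0], [0.0, 0.0, -1.0]]
contact_force: [0.1, -0.4, -0.1]
grip_width: 0.999
scene top1_mid [(array([278., 213.]), 0.72, array([0.509, 0.022]))]
scene top2_mid [(array([274., 205.]), 0.63, array([ 0.496, -0.029])), (array([279., 152.]), 0.5, array([ 0.273, -0.334])), (array([282., 230.]), 0.31, array([0.549, 0.109]))]
side top1_mid [(array([287., 218.]), 0.72, array([0.503, 0.011]))]
side top2_mid [(array([296., 226.]), 0.74, array([ 0.502, -0.035])), (array([303., 392.]), 0.74, array([ 0.197, -0.438])), (array([357., 284.]), 0.52, array([ 0.493, -0.296]))]
```

Both appear saddled. Retreating upwards and back, then a final check.

```bash
python3 -m pendant '[[[0,-0.006,0,0],[0,-0.006,-0.01,0],[0,0,-0.025,0],[0,0,-0.035,0],[0,0,-0.035,0],[0,0,-0.035,0],[0,-0.02,-0.02,0],[0,-0.02,0,0],[0,-0.01,0,0],[0,0,0,0]]]'
python3 - <<'E'
from h import *
O=np.array([.4734,-.0825]);A=np.array([[.943,-.332],[.332,.943]])
P={c:(wrist() if c=='wrist' else capture(c)) for c in('scene','side','wrist')}
for c,d in P.items():
  for n,z in dict(top1_mid=.0885,top2_mid=.0885,fence_back=.052,bearing=.012).items():
    print(c,n,[(np.round(q['xy']),round(q['conf'],2),np.round(A@(atz(d,q['xy'],z)[:2]-O),3)) for q in nets.place_of(n,d)[:2]])
f=lambda c,r,k:cv2.resize(P[c]['frame'][r:r+120,k:k+160],(400,300),interpolation=2)
w=cv2.resize(P['wrist']['frame'],(400,300))
cv2.imwrite('pics/v6.png',np.vstack([np.hstack([f('scene',150,190),f('side',170,220)]),np.hstack([w,w*0])])[...,::-1])
E
```

```text
time: 28.2
ee_pos: [0.4579, -0.1517, 0.2308]
tool_rot: [[-0.942, 0.337, 0.0], [0.337, 0.942, -0.001], [-0.001, -0.0, -1.0]]
contact_force: [0.4, 0.3, 0.1]
grip_width: 1.001
scene top1_mid [(array([279., 214.]), 0.98, array([-0.002,  0.116])), (array([263., 179.]), 0.16, array([ 0.005, -0.113]))]
scene top2_mid [(array([273., 208.]), 0.61, array([0.012, 0.079]))]
scene fence_back [(array([278., 235.]), 0.57, array([0.019, 0.183]))]
scene bearing [(array([235., 196.]), 0.61, array([ 0.123, -0.136])), (array([262., 179.]), 0.42, array([-0.009, -0.224]))]
side top1_mid [(array([288., 216.]), 0.77, array([0.004, 0.103]))]
side top2_mid [(array([304., 395.]), 0.89, array([-0.143, -0.432])), (array([297., 227.]), 0.55, array([0.013, 0.05 ]))]
side fence_back [(array([277., 207.]), 0.49, array([-0.004,  0.194]))]
side bearing [(array([356., 284.]), 0.56, array([ 0.122, -0.142]))]
wrist top1_mid [(array([284., 361.]), 0.76, array([0.001, 0.116]))]
wrist top2_mid [(array([276., 314.]), 0.67, array([0.009, 0.055]))]
wrist fence_back [(array([ 38., 270.]), 0.28, array([0.278, 0.022]))]
wrist bearing [(array([168., 116.]), 0.67, array([ 0.127, -0.144])), (array([284., 359.]), 0.54, array([-0.   ,  0.182]))]
```

View pics/v6.png

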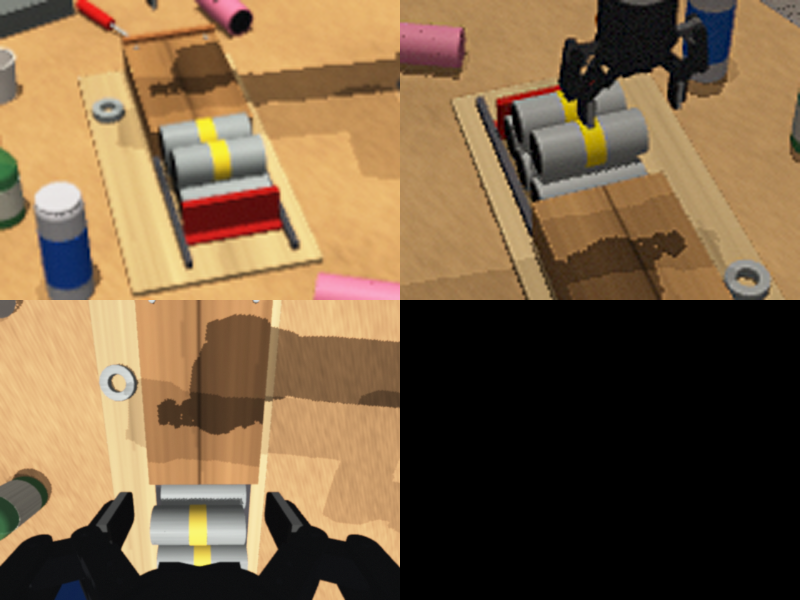

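The picture shows both banded liners side by side and square in the two gaps, the fence standing closed, the bearing in its place and the gripper clear. Handing in.

```bash
python3 -c "
from h import *
s=ctrl.read_state();print(s['time'],s['contact_force'],s['dq']);print(ctrl.finish_job())"
```

```text
28.95 [-0.36077244 -0.04347955  0.16472642] [-1.04066676e-03 -1.54528286e-06 -1.36784057e-03  1.39382609e-03
 -4.81615247e-04  3.42468195e-04]
the job is handed in; nothing more can be done
None
```

I closed the fence on the base row and rolled both banded liners off the step, one into each gap, then handed the job in at about 29 s. No verdict was reported.

- **Fence:** I pushed it with the spread fingers until it stopped moving and the force rose from about 16 N to 30 N. Both banded liners were still on the step then.
- **Liners:** I rolled each one slowly with both fingers, without gripping or lifting it. Top1 went into the far gap and top2 into the near gap.

| Last check | Target (cradle y) | Wrist camera | Side camera | Scene camera |
|---|---|---|---|---|
| top1 | 112 mm | 116 mm | 103 mm | 116 mm |
| top2 | 56 mm | 55 mm | 50 mm | 79 mm |
| fence back face | 182 mm | not seen reliably | 194 mm | 183 mm |

- **Disagreements:** the scene camera's 79 mm for top2 was a low-confidence reading taken while top1 partly hid it. I discounted it because the pictures and the other two cameras show top2 in its gap. The side camera's 194 mm for the fence also disagrees; taken at face value it would mean about 48 mm of travel, short of the 55 mm needed. It was a low-confidence reading too, and I relied on the hard stop and the picture instead.
- **Final picture:** both banded liners lie square in their gaps and the fence looks closed. The bearing has not moved and the gripper is clear of everything. I did not re-measure the other bystanders at the end.

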